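# Feed a sample case through the flap of a dry box

## Task

Gently slide the flat rectangular sample case along the feed shelf and push it through the hanging flap of the clear dry box, far enough that it slips down the chute inside, then draw back so that the flap swings shut behind it. Push only with the fingertips: do not lift or tip the case, and leave the jar, the stopper and everything else on the bench where they stand.

Things in the scene. Friction and masses are not known exactly. Their poses are not given: they have to be found in the camera images.
- drybox: Clear acrylic dry box with a grey feed shelf in front, one fixed unit; place and yaw vary. Origin on the bench (z = 0) straight below the shut flap, mid-opening; +x level into the box (away from the robot), z up. Shelf level, top 70 mm above the bench, x -250 to 0, y -160 to 160 mm. Box x 0 to 230 mm, 320 mm wide, flat roof 132 mm above the bench. Opening 88 mm wide, up to 54 mm above the shelf.
- guides (a point): Point on the feed shelf's top midway between two fixed aluminium guide bars (18 mm high, 8 mm thick) that funnel to the opening; at x = -40, y = 0, z = 70 mm of the dry box, same axes. In the dry box's frame the bars' centre lines run from x = -75, y = +90 or -90 mm to x = -4, y = +45 or -45 mm.
- sill (a point): Middle of the inner end of the level slippery sill inside the opening: at x = 30, y = 0, z = 70 mm of the dry box, same axes. From here a slippery white chute, 88 mm wide between cheeks, falls at 23 degrees to a stop at x = 190 mm. Once the middle of the case is past this point it slides down by itself.
- flap (a joint): Angle of the flap in rad: 0 hangs shut, grows to 1.5 as its lower edge swings into the box (+x). Opaque white plastic plate 80 mm wide, 50 mm high, 3 mm thick, about 18 g, hinged along its upper edge 124 mm above the bench at x = 0 of the dry box; lower edge 3.5 mm above the shelf. Falls shut by itself within about a second; opens when the case is pushed against it.
- case: Sample case: flat grey plastic box with a dark lid seam, a paper label on top and two steel catches on one long side, 90 mm long (its x), 60 mm wide (its y), 36 mm high, 0.14 to 0.28 kg. Origin: centre of its underside. It lies flat on the feed shelf on one side of the lane, its long side roughly along the dry box's x.
- jar: Squat round amber glass jar with a lid, 52 mm across, 45 mm high, origin at the centre of its underside; stands on the feed shelf on the other side of the lane. Leave alone.
- stopper: Dark tapered rubber stopper, 32 mm across the top, 28 mm high, origin at the centre of its underside; stands on the feed shelf outside a guide bar. Leave alone.
- reagent: Amber reagent bottle, 72 mm across, 150 mm high, on the bench to the robot's right, origin at the centre of its underside. Leave alone.
- beaker: Glass beaker, 72 mm across, 95 mm high, on the bench to the robot's left, origin at the centre of its underside. Leave alone.
- flask: Round glass flask with a neck on a cork ring, 110 mm across, 172 mm high, on the bench to the robot's left, origin at the centre of its underside. Leave alone.
- spatula: Steel spatula lying flat on the bench to the robot's right. Leave alone.
Things that resemble listed ones, but are neither listed nor needed, are in the scene too. What is meant by the case is not orange or yellow, and is the smaller of those in its own colour.

How it is judged:
On the way:
1. the case, on its way through, holds the flap open (value of joint flap above 0.5 rad and x of case in the frame of drybox between -0.045 and 0.06 m and y of case in the frame of drybox between -0.03 and 0.03 m), for 0.05 s.
At the end, for the whole second after the job is handed in: The case lies at rest on the chute inside the box, its centre more than 75 mm past the flap, and the flap hangs shut (within 0.08 rad) (x of case in the frame of drybox between 0.075 and 0.19 m and y of case in the frame of drybox between -0.045 and 0.045 m and z of case in the frame of drybox between 0 and 0.065 m and value of joint flap below 0.08 rad and linear speed of case below 0.02 m/s); the robot touches nothing.
It fails at once if the case is lifted (its centre rises more than 17 mm) (z of case in the frame of drybox above 0.087 m).
It fails at once if the case is tipped (more than 0.75 rad) (angle between case's own z axis and vertical above 0.75 rad).
It fails at once if the case is flung (faster than 1.2 m/s) (linear speed of case above 1.2 m/s).
It fails at once if a bystander is moved by more than 20 mm (distance of any of jar, stopper, reagent, beaker, flask, spatula from where it was at the start of the episode above 0.02 m).
It also fails if it takes over 51 s, if anything falls off the work surface, if the arm or the gripper's body presses on something with over 40 N, if the wrist force passes 120 N, or if a joint passes its speed limit or range.

## Robot

A 6-joint arm with a two-finger parallel gripper is mounted at the origin on the work surface. World frame = base frame: x ahead of the robot, y to its left, z up, the work surface at z = 0. Lengths are in m, angles in rad, forces in N, time in s.
With the tool pointing down it reaches from about 0.3 to 0.775 m from the base axis. Payload 14.6 kg.
Tool frame: the origin (TCP) lies at the very end of the fingers, on their centre line; the grasp point (between the pads) lies 19 mm behind it; z points along the fingers, x is the direction in which the jaws open and shut, and the axes are right-handed (so a half turn about z gives the same grasp; the last joint's range is limited). The gripper opens to 94 mm and grips with 3 to 60 N. Pads are 16 mm wide; open, the fingers measure 119 mm over their backs; the gripper's body (75 mm by 177 mm) begins 78 mm behind the grasp point.
Start: joints at [-1.367, 0.3, 1.521, -0, 1.321, -0.067], TCP at [0.147, -0.53, 0.205] pointing down, gripper open.
Joint ranges: [-3.03, 3.03], [-0.79, 2.21], [0.23, 2.52], [-1.04, 4.18], [0, 3.07], [-2.55, 2.55]. Speed limits (rad/s): [2.22, 2.22, 2.57, 3.14, 3.14, 3.14].

## Interface

Orientations are given as [roll, pitch, yaw] about the fixed x, y, z axes, in that order (R = Rz(yaw) Ry(pitch) Rx(roll)).
In Python, from station import ctrl gives the robot as it stands.
- The arm moves only by the shell command python3 -m inch 'ROWS' [FORCE]. ROWS is JSON, one flat list of numbers, 7 for each row, row after row: the shift along the tool's x, y, z in cm, then the turn, a rotation vector about the tool's x, y, z in rad, then the opening, from 0 (shut) to 1 (fully open). In form: [tx, ty, tz, wx, wy, wz, claw, tx, ty, tz, wx, wy, wz, claw, ...]. A call has 1 to 20 rows; each row shifts and turns the commanded pose from where the row before left it, along the tool's axes as they then stand; what a row does not reach is not made up. A row lasts 1/8 s, in which the tool goes at most 62.5 mm and 10.7 degrees, less where a joint would pass 70% of its speed; a pose out of reach is approached as far as the arm can. A call is refused whole if a number of a shift passes 6.25 or a number of a turn 0.188, either way. A call with a gripper value outside its range is refused whole. The fingers move at their own pace and stop on an object; FORCE is the grip in N (left out, the last holds). Time passes only in rows, so rows that do not move let the fingers close. It gives the time, the measured TCP pose, the force and the opening at its end, in the units of the state.
- ctrl.get_obs(): the state, without advancing time (a new reading comes with each control period).
- ctrl.camera(name): name is "scene" or "side" or "wrist"; returns (picture, depth): 420x560x3 uint8, red, green, blue; 420x560 float32, m along the optical axis (not along the pixel's ray), 0 where there is no reading.
- ctrl.camera_params(name): a dict with "vertical_fov" (degrees; the focal length in pixels is half the picture's height over the tangent of half this angle, whatever the lens; pixels are square), "cx", "cy" (the principal point, pixels), "camera_from_world" (4x4, takes a point from world to camera coordinates); the wrist camera has in their place "mount" (4x4, takes a point from camera to tool coordinates, whose origin is the TCP and whose axes are the tool frame's). Camera axes: x right, y down, z forward; pixel columns grow to the right and rows downward; lengths in m; the calibration is good to about 2 mm. A picture is of the moment at which its call begins: read the wrist's pose just before it. camera_params takes no time and is no camera call.
- ctrl.hand_in(): hands the job in, once; it reports no verdict.
Trained networks look in the newest picture that a camera, given by its name, has taken for a name from the list of things; names that differ only in an ending like _2 or _b are one class to them, and where a whole thing is asked for, a point or a joint stands for the part that bears it (a point fixed in the world has none). Each returns a list of dicts, best first, with "score" (0 to 1); they miss things now and then, are a little off and sometimes report something else, mostly with a low value. They report only what shows in the picture. A call takes as long as a camera call. They do not tell look-alikes from the thing itself.
- ctrl.spot_in(camera, label): "bbox" ([centre column, centre row, width, height] in pixels, round what is visible of it).
- ctrl.place_of(camera, label): "centre" ([column, row] in pixels: a listed point, or the origin of a listed thing).
The state is a dict: "time_s": time; "qpos": joint angles; "joint_vel": joint speeds; "tau": joint torques, N m; "ee_pos": TCP position; "eef_rot": TCP orientation; "force": force on the tool from outside, world axes, zero at the start; "moment": the same for the moment, N m; "grip_width": finger opening in m.
Only numpy, scipy, OpenCV 4.12 (cv2) and the standard library are available. Lean on these libraries where they do the work, as an engineer would, in place of code of your own. Each camera call takes 0.05 s, during which the arm holds its last target. There are 200 camera calls.

## Working session

There is one attempt and no reset: what is moved stays moved. The work goes in short steps, Python scripts to look and compute and a shell command to move; the robot and the scene stay as the last step left them, time stands still between calls to the robot, and variables do not carry over. Pictures are saved under pics/ and viewed, about 8 in all and at most 12, crops included, and the job is handed in when it is done.

```bash
mkdir -p pics; ls
python3 - <<'E'
from station import ctrl
import cv2,numpy as np
o=ctrl.get_obs();print(o['time_s'],o['ee_pos'],o['eef_rot'],o['grip_width'])
for c in ['scene','side']:
    p,d=ctrl.camera(c);cv2.imwrite(f'pics/{c}0.png',p[:,:,::-1]);np.save(f'pics/{c}0.npy',d)
    print(c,ctrl.camera_params(c))
    for l in ['case','guides','sill','jar','stopper','drybox','flap']:
        try:print(l,[(np.round(r['centre']).tolist(),round(r['score'],2)) for r in ctrl.place_of(c,l)][:3])
        except Exception as e:print(l,e)
a=cv2.imread('pics/scene0.png');b=cv2.imread('pics/side0.png')
E
```

```text
pics
0.0 [ 0.14707605 -0.52969473  0.20488474] [-3.14151865e+00  1.16986480e-03 -1.30000158e+00] 0.09369935692485368
scene {'vertical_fov': 56.77864388023888, 'cx': 280.8778323352373, 'cy': 217.1256030377825, 'camera_from_world': array([[ 0.81119222,  0.58474048,  0.00676399, -0.44160171],
       [ 0.49862442, -0.68559052, -0.53041431, -0.18630214],
       [-0.30551739,  0.43364065, -0.84771157,  1.38064441],
       [ 0.        ,  0.        ,  0.        ,  1.        ]])}
case [([271.0, 165.0], 0.94), ([280.0, 238.0], 0.75), ([352.0, 210.0], 0.61)]
guides [([292.0, 276.0], 0.8)]
sill [([315.0, 285.0], 0.6)]
jar [([246.0, 284.0], 0.58)]
stopper [([310.0, 239.0], 0.41)]
drybox [([302.0, 291.0], 0.56)]
flap it knows: beaker, case, drybox, flask, guides, jar, reagent, sill, spatula, stopper
side {'vertical_fov': 56.220170351608665, 'cx': 283.20320749428726, 'cy': 203.9329396731875, 'camera_from_world': array([[-0.89537884, -0.44529601,  0.00286406,  0.47210358],
       [-0.35182817,  0.70346652, -0.61753688,  0.21819265],
       [ 0.27297193, -0.55393711, -0.78653672,  1.08875486],
       [ 0.        ,  0.        ,  0.        ,  1.        ]])}
case [([264.0, 264.0], 0.92), ([205.0, 257.0], 0.8), ([315.0, 305.0], 0.77)]
guides [([262.0, 166.0], 0.76)]
sill [([240.0, 160.0], 0.6)]
jar [([300.0, 158.0], 0.68)]
stopper [([249.0, 193.0], 0.46)]
drybox [([256.0, 182.0], 0.94), ([168.0, 313.0], 0.68)]
flap it knows: beaker, case, drybox, flask, guides, jar, reagent, sill, spatula, stopper
```

View pics/scene0.png

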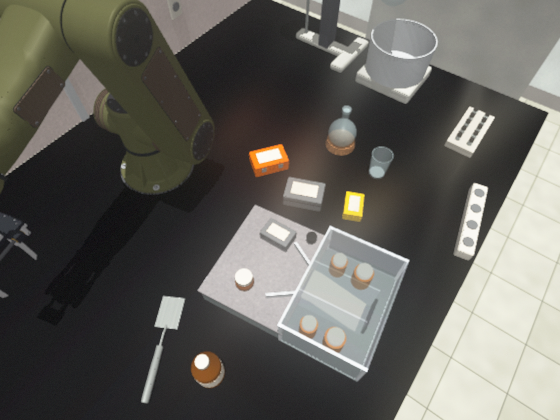

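View pics/side0.png

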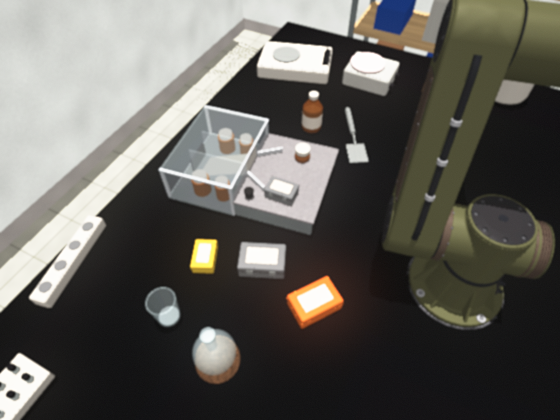

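The scene picture shows four case-like things: orange (269,160), larger grey on the bench (304,193), yellow (354,206) and smaller grey on the shelf (279,234). The smaller grey one on the shelf, with a paper label, fits the description. The jar is at (244,279), the stopper at (311,238) and the box on the right. I'll fit the poses from depth.

```bash
cat > h.py <<'E'
from station import ctrl
import cv2,numpy as np
def K(P): 
    return 210/np.tan(np.radians(P['vertical_fov']/2))
def cloud(cam,d,Twc=None):
    P=ctrl.camera_params(cam);f=K(P)
    v,u=np.mgrid[0:420,0:560]
    X=np.stack([(u-P['cx'])/f*d,(v-P['cy'])/f*d,d,np.ones_like(d)],-1)
    T=np.linalg.inv(P['camera_from_world']) if Twc is None else Twc
    W=(X@T.T)[...,:3]; W[d<=0]=np.nan
    return W
def onplane(cam,uv,z):
    P=ctrl.camera_params(cam);f=K(P);T=np.linalg.inv(P['camera_from_world'])
    r=T[:3,:3]@np.array([(uv[0]-P['cx'])/f,(uv[1]-P['cy'])/f,1]);o=T[:3,3]
    return o+r*(z-o[2])/r[2]
def rect(pts):
    (c,s,a)=cv2.minAreaRect((pts*1000).astype(np.float32));return np.round(c),np.round(s),round(a,1)
E
python3 - <<'E'
from h import *
for c,g,s,cs in [('scene',(292,276),(315,285),(279,232)),('side',(262,166),(240,160),(283,188))]:
    d=np.load(f'pics/{c}0.npy');W=cloud(c,d);z=W[...,2]
    G=onplane(c,g,.07);S=onplane(c,s,.07);print(c,'guides',G,'sill',S,'yaw',np.degrees(np.arctan2(*(S-G)[1::-1])))
    m=(abs(z-.07)<.006).astype(np.uint8)
    m=cv2.morphologyEx(m,cv2.MORPH_OPEN,np.ones((3,3)))
    n,l,st,_=cv2.connectedComponentsWithStats(m);i=1+np.argmax(st[1:,4])
    p=W[l==i];print('shelf',st[i],rect(p[:,:2]),np.median(p[:,2]))
    C=onplane(c,cs,.106)
    near=np.linalg.norm(W[...,:2]-C[:2],axis=-1)<.075
    mm=(near&(z>.095)&(z<.112)).astype(np.uint8)
    n,l,st,_=cv2.connectedComponentsWithStats(mm);i=1+np.argmax(st[1:,4]);p=W[l==i]
    print('case',C,rect(p[:,:2]),np.median(p[:,2]),len(p))
    # roof edges at z=.132
    for nm,uv,h in ([('jar',(244,276),.115),('stop',(311,238),.098)] if c=='scene' else [('jar',(302,150),.115),('stop',(249,191),.098)]):
        print(nm,onplane(c,uv,h),W[uv[1],uv[0]])
a=cv2.imread('pics/scene0.png')[195:350,190:420];cv2.imwrite('pics/c1.png',cv2.resize(a,None,fx=3.4,fy=3.4,interpolation=cv2.INTER_CUBIC))
E
```

```text
scene guides [ 0.64909948 -0.09307876  0.07      ] sill [ 0.71560288 -0.07779909  0.07      ] yaw 12.939579289556551
shelf [ 198  206  125  126 7117] (array([ 558., -105.]), array([245., 322.]), 8.6) 0.06877373364119488
case [ 0.54896077 -0.01679438  0.106     ] (array([545., -19.]), array([91., 61.]), 3.3) 0.10459339732571765 600
jar [ 0.5557822  -0.18483857  0.115     ] [ 0.55495901 -0.18410305  0.11250935]
stop [0.63222068 0.02486445 0.098     ] [0.63232855 0.02464348 0.09843763]
side guides [ 0.6515955  -0.09633468  0.07      ] sill [ 0.72847371 -0.08792215  0.07      ] yaw 6.244845096286998
shelf [ 232  133  107   91 4755] (array([ 562., -106.]), array([253., 326.]), 8.3) 0.07150664013287811
case [ 0.53614814 -0.01582918  0.106     ] (array([542., -18.]), array([91., 64.]), 3.3) 0.10705912162511577 539
jar [ 0.54937473 -0.17756975  0.115     ] [ 0.54907026 -0.17683519  0.1157673 ]
stop [0.62395986 0.03351781 0.098     ] [0.62505473 0.03189161 0.09568466]
```

View pics/c1.png

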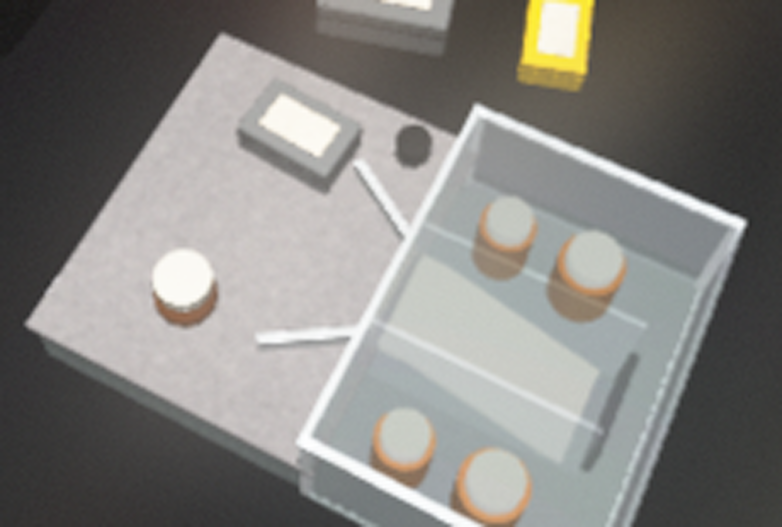

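The crop confirms it. The small grey labelled case is on the shelf (crop 300,135), the jar is at (185,285) and the stopper at (412,145). The larger grey look-alike lies off the shelf on the bench. The fit has the right sizes (shelf 250×322, case 91×61, heights 70/106 mm). Dry box origin is about (0.684,-0.087) with yaw 8.5°. The case is at box (-0.129, 0.089), turned -5° relative to the box.

Plan: a two-finger flush push sideways to y=0, then a push from behind.

```bash
python3 -m inch '[0,0,0,0,0,-0.181,0.5, 0,0,0,0,0,-0.181,0.5, 0,0,0,0,0,-0.181,0.5, 0,0,0,0,0,-0.181,0.5, 0,0,0,0,0,-0.181,0.5, 0,0,0,0,0,-0.181,0.5, 0,0,0,0,0,-0.181,0.5, 0,0,0,0,0,-0.181,0.5]'
python3 -m inch '[3.34,-3.63,0,0,0,0,0.5, 3.34,-3.63,0,0,0,0,0.5, 3.34,-3.63,0,0,0,0,0.5, 3.34,-3.63,0,0,0,0,0.5, 3.34,-3.63,0,0,0,0,0.5, 3.34,-3.63,0,0,0,0,0.5, 3.34,-3.63,0,0,0,0,0.5, 3.34,-3.63,0,0,0,0,0.5, 3.34,-3.63,0,0,0,0,0.5, 3.34,-3.63,0,0,0,0,0.5, 3.34,-3.63,0,0,0,0,0.5, 3.34,-3.63,0,0,0,0,0.5, 3.34,-3.63,0,0,0,0,0.5, 3.34,-3.63,0,0,0,0,0.5, 0,0,0,0,0,0,0.5, 0,0,0,0,0,0,0.5]'
cat >> h.py <<'E'
O=np.array([.684,-.087]);Y=.148
B=np.array([[np.cos(Y),-np.sin(Y)],[np.sin(Y),np.cos(Y)]])
def tobox(p): return (np.asarray(p)[...,:2]-O)@B
def wristcloud():
    from scipy.spatial.transform import Rotation as R
    o=ctrl.get_obs();T=np.eye(4);T[:3,:3]=R.from_euler('xyz',o['eef_rot']).as_matrix();T[:3,3]=o['ee_pos']
    p,d=ctrl.camera('wrist');return p,d,cloud('wrist',d,T@ctrl.camera_params('wrist')['mount'])
def state():
    o=ctrl.get_obs();print('t',round(o['time_s'],2),'box',np.round(tobox(o['ee_pos'])*1000,1),'z',round(o['ee_pos'][2]*1000,1),'rot',np.round(o['eef_rot'],3),'F',np.round(o['force'],1),'w',round(o['grip_width'],4))
E
python3 - <<'E'
from h import *
state()
p,d,W=wristcloud();cv2.imwrite('pics/w1.png',p[:,:,::-1])
z=W[...,2];b=tobox(W)
m=(abs(z-.106)<.006)&(b[...,0]<-.06)&(b[...,1]>.02)
n,l,st,_=cv2.connectedComponentsWithStats(m.astype(np.uint8));i=1+np.argmax(st[1:,4]);print('case',rect(b[l==i]),st[i])
m=(abs(z-.07)<.005);print('shelf z',np.median(z[m]),rect(b[m]))
E
```

```text
time_s: 1.7
ee_pos: [0.1471, -0.53, 0.2054]
eef_rot: [-3.142, 0.0, 0.154]
force: [0.1, -0.2, 0.0]
grip_width: 0.0472
time_s: 3.7
ee_pos: [0.5343, 0.0413, 0.2053]
eef_rot: [3.142, 0.0, 0.148]
force: [-0.1, -1.2, 0.2]
grip_width: 0.0467
t 3.7 box [-129.1  149. ] z 205.3 rot [3.142 0.    0.148] F [-0.1 -1.2  0.2] w 0.0467
case (array([-127.,   88.]), array([61., 89.]), 84.8) [ 241  242  101   72 5823]
shelf z 0.06933282005876978 (array([-64.,  40.]), array([240., 367.]), 89.9)
```

View pics/w1.png

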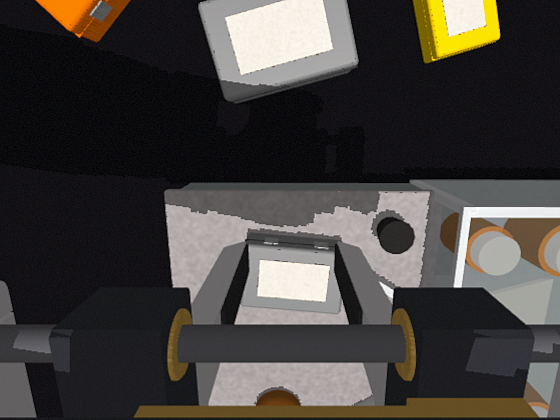

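Wrist view: the case with its two catches sits at (292,275), its label is visible, and the stopper at (395,235) is clear of the fingers. The near measurement, box (-127, 88), agrees with the first one. Lower and push sideways.

```bash
python3 -m inch '[0,0,3,0,0,0,0.5, 0,0,3,0,0,0,0.5, 0,0,3,0,0,0,0.5, 0,0,2.3,0,0,0,0.5, 0,0,1,0,0,0,0.5, 0,0,0,0,0,0,0.5, 0,1,0,0,0,0,0.5, 0,1,0,0,0,0,0.5, 0,1,0,0,0,0,0.5, 0,1,0,0,0,0,0.5, 0,1,0,0,0,0,0.5, 0,1,0,0,0,0,0.5, 0,1,0,0,0,0,0.5, 0,1,0,0,0,0,0.5, 0,0,0,0,0,0,0.5]'
cat >> h.py <<'E'
def find(name):
    state()
    for c in ['scene','side']:
        p,d=ctrl.camera(c);cv2.imwrite(f'pics/{c}{name}.png',p[:,:,::-1])
        W=cloud(c,d);z=W[...,2];b=tobox(W)
        off=-.0015 if c=='scene' else .001
        m=(abs(z-.106-off)<.005)&(b[...,0]<-.01)&(b[...,0]>-.24)&(abs(b[...,1])<.13)&~((b[...,1]<-.045)&(b[...,0]<-.1))
        n,l,st,_=cv2.connectedComponentsWithStats(m.astype(np.uint8));i=1+np.argmax(st[1:,4]);q=b[l==i]*1000
        print(c,'case',rect(q/1000),len(q),'x',np.percentile(q[:,0],[1,99]).round(),'y',np.percentile(q[:,1],[1,99]).round())
        m=(abs(z-.1145)<.005)&(np.linalg.norm(b-[-.1445,-.0735],axis=-1)<.05)
        print('jar',np.median(b[m],0).round(3),m.sum())
E
python3 -c "
from h import *
find('1')"
```

```text
time_s: 5.62
ee_pos: [0.5465, -0.0383, 0.0823]
eef_rot: [3.141, 0.0, 0.147]
force: [-0.7, -0.4, 0.3]
grip_width: 0.0471
t 5.62 box [-128.9   68.5] z 82.3 rot [3.141 0.    0.147] F [-0.7 -0.4  0.3] w 0.0471
scene case (array([-126.,   37.]), array([91., 79.]), 0.9) 635 x [-169.  -82.] y [-1. 64.]
jar [-0.144 -0.08 ] 223
side case (array([-120.,   49.]), array([50., 60.]), 1.8) 149 x [-145.  -95.] y [20. 78.]
jar [-0.152 -0.081] 72
```

The case follows flush, with its centre at y of about 30. Push 30 mm more, retreat, lift, and turn to the rear.

```bash
python3 -m inch '[0,1,0,0,0,0,0.5, 0,1,0,0,0,0,0.5, 0,1,0,0,0,0,0.5, 0,0,0,0,0,0,0.5, 0,-1,0,0,0,0,0.5, 0,-1.5,0,0,0,0,0.5, 0,0,-3,0,0,0,0.5, 0,0,-4,0,0,0,0.5, 0,0,-4,0,0,0,0.5, 0,0,0,0,0,0,0.5]'
python3 -m inch '[-2,-1.5,0,0,0,-0.157,0.25, 0,0,0,0,0,-0.157,0.25, 0,0,0,0,0,-0.157,0.25, 0,0,0,0,0,-0.157,0.25, 0,0,0,0,0,-0.157,0.25, 0,0,0,0,0,-0.157,0.25, 0,0,0,0,0,-0.157,0.25, 0,0,0,0,0,-0.157,0.25, 0,0,0,0,0,-0.157,0.25, 0,0,0,0,0,-0.157,0.25, 0,0,0,0,0,0,0.25]'
python3 - <<'E'
from h import *
find('2')
p,d,W=wristcloud();cv2.imwrite('pics/w2.png',p[:,:,::-1])
z=W[...,2];b=tobox(W)
m=(abs(z-.106)<.005)&(b[...,0]<-.06)&(abs(b[...,1])<.06)
n,l,st,_=cv2.connectedComponentsWithStats(m.astype(np.uint8));i=1+np.argmax(st[1:,4]);print('wrist case',rect(b[l==i]),st[i])
E
```

```text
time_s: 6.98
ee_pos: [0.5482, -0.0414, 0.1954]
eef_rot: [3.14, -0.005, 0.149]
force: [0.3, 0.7, 0.0]
grip_width: 0.0472
time_s: 8.35
ee_pos: [0.5248, -0.0298, 0.1915]
eef_rot: [-3.14, -0.0, 1.718]
force: [0.1, 0.6, -0.2]
grip_width: 0.0235
t 8.35 box [-149.1   80.1] z 191.5 rot [-3.14  -0.     1.718] F [ 0.1  0.6 -0.2] w 0.0235
scene case (array([-126.,   -2.]), array([90., 61.]), 0.3) 638 x [-170.  -82.] y [-31.  27.]
jar [-0.143 -0.081] 225
side case (array([-128.,   -2.]), array([63., 89.]), 89.5) 286 x [-172.  -84.] y [-30.  29.]
jar [-0.149 -0.074] 106
wrist case (array([-129.,   -2.]), array([60., 83.]), 89.9) [ 149  189   82   98 7231]
```

View pics/scene2.png

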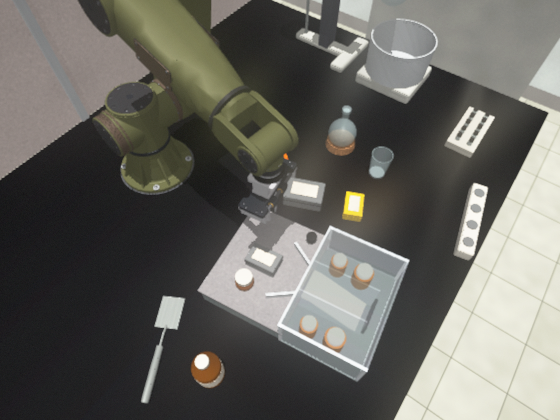

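The case (264,258) is now in the lane and square to the box, at box (-128,-2). The jar (244,279) is still standing clear. Before pushing I'll check the lane centre from the guide bars.

```bash
python3 - <<'E'
from h import *
for c,off in [('scene',-.0015),('side',.001)]:
    d=np.load(f'pics/{c}0.npy');W=cloud(c,d);z=W[...,2];b=tobox(W)
    m=(abs(z-.088-off)<.005)&(b[...,0]>-.09)&(b[...,0]<-.008)&(abs(b[...,1])<.105)
    for s in (1,-1):
        q=b[m&(b[...,1]*s>.03)]*1000
        if len(q)>5:
            k=np.polyfit(q[:,0],q[:,1],1);print(c,s,len(q),'y at x=-40:',np.polyval(k,-40).round(1),'slope',k[0].round(2),'xrange',q[:,0].min().round(),q[:,0].max().round())
    m=(abs(z-.132-off)<.005)&(b[...,0]>-.03)&(b[...,0]<.26)
    print('roof',rect(b[m]),m.sum())
print('expected y at -40: 67.8, slope -.634')
E
python3 -m inch '[-4.1,-2.8,0,0,0,0,0.25, -4.1,-2.8,0,0,0,0,0.25, 0,0,0,0,0,0,0.25]'
```

```text
scene 1 100 y at x=-40: 66.5 slope -0.37 xrange -89.0 -8.0
scene -1 98 y at x=-40: -68.4 slope 0.62 xrange -73.0 -8.0
roof (array([106., 721.]), array([1764.,  278.]), 89.1) 10968
side 1 63 y at x=-40: 69.2 slope -0.61 xrange -74.0 -9.0
side -1 70 y at x=-40: -65.1 slope 0.63 xrange -75.0 -8.0
roof (array([114.,  -1.]), array([326., 236.]), 89.6) 5327
expected y at -40: 67.8, slope -.634
time_s: 8.88
ee_pos: [0.4809, -0.1218, 0.1924]
eef_rot: [-3.142, 0.0, 1.713]
force: [0.5, 0.9, -0.1]
grip_width: 0.0237
```

The guide bars and roof match the model frame within 2 mm. Lower behind the case and push up to the flap.

```bash
python3 -m inch '[0.3,0,3,0,0,0,0.25, 0,0,3,0,0,0,0.25, 0,0,3,0,0,0,0.25, 0,0,1.8,0,0,0,0.25, 0,0,0,0,0,0,0.25, 0,1,0,0,0,0,0.25, 0,1,0,0,0,0,0.25, 0,1,0,0,0,0,0.25, 0,1,0,0,0,0,0.25, 0,1,0,0,0,0,0.25, 0,1,0,0,0,0,0.25, 0,1,0,0,0,0,0.25, 0,1,0,0,0,0,0.25, 0,1,0,0,0,0,0.25, 0,0.6,0,0,0,0,0.25, 0,0,0,0,0,0,0.25]'
python3 -c "
from h import *
find('3')
a=cv2.imread('pics/scene3.png')[190:350,180:420];b=cv2.imread('pics/side3.png')[90:250,140:380]
cv2.imwrite('pics/c3.png',cv2.resize(np.vstack([a,b]),None,fx=1.85,fy=1.85,interpolation=cv2.INTER_CUBIC))"
```

```text
time_s: 10.88
ee_pos: [0.5767, -0.1027, 0.0843]
eef_rot: [3.141, 0.0, 1.718]
force: [-0.8, -0.1, -0.3]
grip_width: 0.0237
t 10.88 box [-108.4    0.3] z 84.3 rot [3.141 0.    1.718] F [-0.8 -0.1 -0.3] w 0.0237
scene case (array([-55.,  -2.]), array([90., 61.]), 0.2) 651 x [-97. -11.] y [-32.  27.]
jar [-0.144 -0.08 ] 221
side case (array([-66.,   1.]), array([ 61., 110.]), 86.4) 242 x [-117.  -12.] y [-29.  30.]
jar [-0.147 -0.076] 129
```

View pics/c3.png

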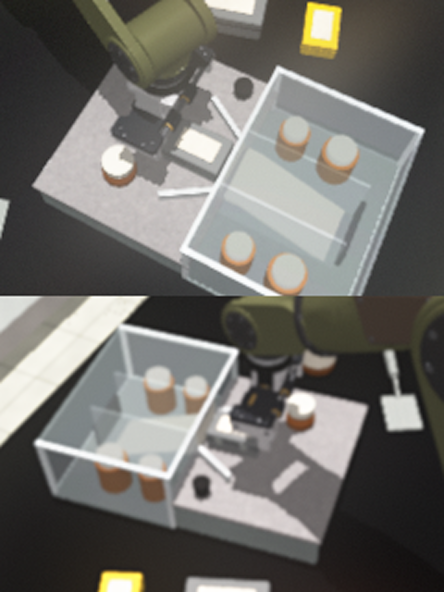

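The case is in the funnel, straight, with its front about 10 mm before the flap, and the jar and stopper haven't moved. Push it through, staying short of the front wall.

```bash
python3 -m inch '[0,1,0,0,0,0,0.25, 0,1,0,0,0,0,0.25, 0,1,0,0,0,0,0.25, 0,1,0,0,0,0,0.25, 0,1,0,0,0,0,0.25, 0,1,0,0,0,0,0.25, 0,1,0,0,0,0,0.25, 0,0.8,0,0,0,0,0.25, 0,0.6,0,0,0,0,0.25, 0,0.6,0,0,0,0,0.25, 0,0,0,0,0,0,0.25, 0,0,0,0,0,0,0.25]'
cat >> h.py <<'E'
def crop(name):
    state()
    im=[]
    for c in ('scene','side'):
        p,d=ctrl.camera(c);im.append(p[190:350,180:420,::-1] if c=='scene' else p[90:250,140:380,::-1])
        np.save(f'pics/{c}{name}.npy',d)
    cv2.imwrite(f'pics/c{name}.png',cv2.resize(np.vstack(im),None,fx=1.85,fy=1.85,interpolation=cv2.INTER_CUBIC))
E
python3 -c "
from h import *
crop('4')"
```

```text
time_s: 12.48
ee_pos: [0.6653, -0.0897, 0.0844]
eef_rot: [-3.142, -0.0, 1.718]
force: [-0.6, 0.2, -0.4]
grip_width: 0.0239
t 12.47 box [-18.9   0.1] z 84.4 rot [-3.142 -0.     1.718] F [-0.6  0.2 -0.4] w 0.0239
```

View pics/c4.png

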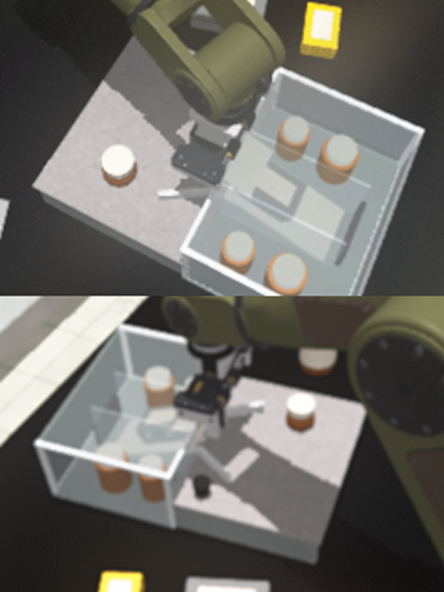

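The flap (white, crop 250,165) is lifted and the case is under it, with its label at (280,190). Its centre is about 34 mm in by geometry, but it may not have slid yet. Nudge 5 mm more and look.

```bash
python3 -m inch '[0,0.3,0,0,0,0,0.25, 0,0.3,0,0,0,0,0.25, 0,0,0,0,0,0,0.25, 0,0,0,0,0,0,0.25, 0,0,0,0,0,0,0.25, 0,0,0,0,0,0,0.25]'
python3 -c "
from h import *
crop('5')"
```

```text
time_s: 13.32
ee_pos: [0.6713, -0.0887, 0.0845]
eef_rot: [-3.142, 0.0, 1.718]
force: [-0.6, 0.6, 0.8]
grip_width: 0.0231
t 13.32 box [-12.8   0.2] z 84.5 rot [-3.142  0.     1.718] F [-0.6  0.6  0.8] w 0.0231
```

View pics/c5.png

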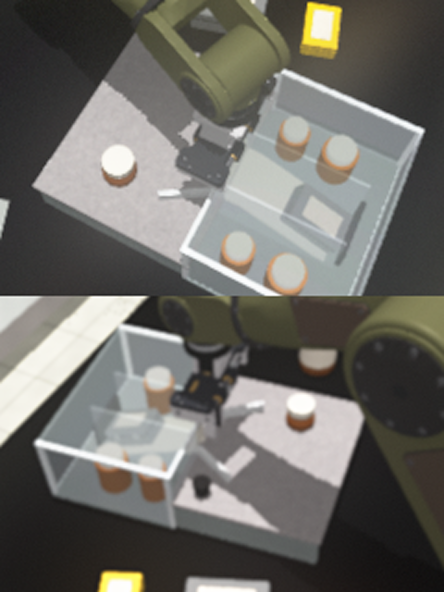

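The case has slid down the chute to the stop (crop 325,210). Draw back, raise, and check the flap.

```bash
python3 -m inch '[0,-1,0,0,0,0,0.25, 0,-2,0,0,0,0,0.25, 0,-3,0,0,0,0,0.25, 0,-4,0,0,0,0,0.25, 0,-4,0,0,0,0,0.25, 0,-4,0,0,0,0,0.25, 0,0,-3,0,0,0,0.25, 0,0,-4,0,0,0,0.25, 0,0,-4,0,0,0,0.25, 0,-3,0,0,0,0,0.25, 0,0,0,0,0,0,0.25, 0,0,0,0,0,0,0.25, 0,0,0,0,0,0,0.25, 0,0,0,0,0,0,0.25, 0,0,0,0,0,0,0.25, 0,0,0,0,0,0,0.25, 0,0,0,0,0,0,0.25, 0,0,0,0,0,0,0.25]'
python3 -c "
from h import *
crop('6')
d=np.load('pics/scene6.npy');b=tobox(cloud('scene',d));W=cloud('scene',d)
L=[(round(u),round(v)) for u,v in [(180+325/1.85,190+208/1.85)]][0];print(L,b[L[1],L[0]],W[L[1],L[0],2], tobox(onplane('scene',L,.075)))
for c in ('scene','side'):
    r=ctrl.place_of(c,'case');print(c,[(np.round(x['centre']),round(x['score'],2),tobox(onplane(c,x['centre'],.02)).round(3)) for x in r])
for n,x in (('jar',.07),('stopper',.07)):
    print(n,[(tobox(onplane('scene',y['centre'],x)).round(3),round(y['score'],2)) for y in ctrl.place_of('scene',n)][:2])
"
```

```text
time_s: 15.68
ee_pos: [0.4636, -0.1195, 0.1944]
eef_rot: [-3.142, 0.0, 1.718]
force: [-0.2, 0.5, -0.0]
grip_width: 0.0236
t 15.68 box [-222.8    0.3] z 194.4 rot [-3.142  0.     1.718] F [-0.2  0.5 -0. ] w 0.0236
(356, 302) [ 0.14948426 -0.01400073] 0.1305536807243438 [0.15059258 0.00900331]
scene [(array([302., 201.]), 0.92, array([-0.133,  0.271])), (array([273., 164.]), 0.73, array([-0.29 ,  0.367])), (array([351., 210.]), 0.66, array([0.025, 0.314]))]
side [(array([316., 306.]), 0.89, array([-0.319,  0.381])), (array([205., 257.]), 0.67, array([0.019, 0.336])), (array([263., 265.]), 0.62, array([-0.148,  0.307]))]
jar []
stopper [(array([-0.03 ,  0.131]), 0.48)]
```

View pics/c6.png

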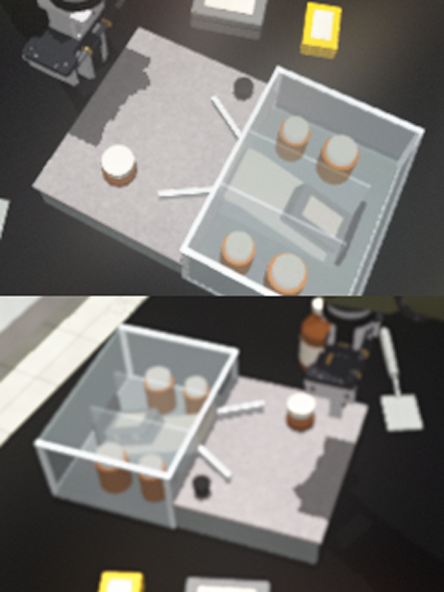

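The case rests at the stop (crop 325,210) and the jar and stopper stand where they were. Compare the doorway region with the first picture to confirm the flap is shut.

Run:
```python
from h import *
ims=[]
for c in ('scene','side'):
    P=ctrl.camera_params(c);f=K(P)
    def pr(bx,by,z):
        w=np.append(O+B@[bx,by],[z,1]);q=P['camera_from_world']@w;return [f*q[0]/q[2]+P['cx'],f*q[1]/q[2]+P['cy']]
    a=cv2.imread(f'pics/{c}0.png');p,_=ctrl.camera(c);n=p[:,:,::-1].copy()
    for nm,quad in (('shut',[(0,-.038,.122),(0,.038,.122),(0,.038,.076),(0,-.038,.076)]),('open area',[(.008,-.038,.118),(.008,.038,.118),(.045,.038,.108),(.045,-.038,.108)])):
        m=np.zeros((420,560),np.uint8);cv2.fillPoly(m,[np.int32([pr(*q) for q in quad])],1)
        e=cv2.absdiff(a,n).mean(2)[m>0];print(c,nm,e.mean().round(1),np.percentile(e,95).round(1))
    u,v=map(int,pr(.05,0,.09));s=lambda i:cv2.resize(i[v-45:v+45,u-60:u+60],None,fx=3.2,fy=3.2,interpolation=cv2.INTER_CUBIC)
    ims.append(np.hstack([s(a),s(n)]))
cv2.imwrite('pics/cmp.png',np.vstack(ims))
```

```text
scene shut 0.5 1.3
scene open area 1.0 2.3
side shut 1.5 3.0
side open area 1.6 3.0
```

View pics/cmp.png

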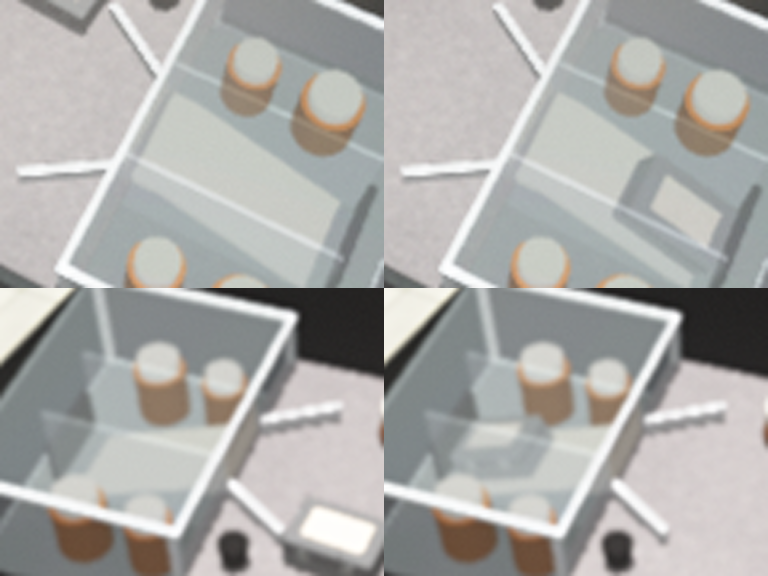

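The doorway looks the same as at the start, so the flap is shut. The case lies on the chute at the stop.

```bash
python3 -c "
from station import ctrl
print(ctrl.hand_in())"
```

```text
the job is handed in; nothing more can be done
None
```

The small grey case is through the flap and lying on the chute against the stop, and I've handed the job in after about 16 s of robot time. I slid it sideways into the lane with both fingertips against its long side. Then I pushed it straight through the flap from behind, drew back and raised the arm clear.

**Last checks:**
- **Case:** it rests about 140–150 mm past the flap, roughly centred, and sat in the same spot in the last views.
- **Flap:** the doorway looks the same as in the first pictures, so I take the flap as shut. I could not read its angle directly.
- **Bystanders:** I saw no movement of the jar or stopper in the pictures. I did not measure the reagent, beaker, flask or spatula, but the arm stayed clear of them.
- **Forces:** the readings I took were about 1 N.

**Checks that failed or disagreed:**
- **Case detector:** at the end it no longer found the case through the acrylic and reported only the look-alikes. The depth reading there was of the roof, so the case's final position comes from the picture alone.
- **Jar detector:** it also missed the jar at the end, though the jar is plainly in place in the picture.

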